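# Change over the parts trays

### The job

On the engine bench stand two green steel cases, each with one sliding parts tray, and one tray has been left pulled out. First push that tray fully home; then hook a fingertip behind the front lip of the other tray and draw it out along its rail as far as it goes, with its bearing still lying in it. Do not pinch the lips or lift anything, and leave the other things on the bench where they are.

Things in the scene. Friction and masses are not known exactly. Their poses are not given: they have to be found in the camera images.
- open_tray (a joint): travel of the tray that was left out (starts 60 to 110 mm out) on its rail, m: 0 = home against its stop, 0.13 = fully out against its stop, growing towards -x of its lip's axes (out of the case, roughly to the robot). About 2 N of friction plus 8 N s/m of drag; stays where left. The case is green steel, fixed, 170 (x) x 150 (y) x 78 (z) mm, open-fronted; with the tray home its front edge is 50 mm behind the back of the lip.
- shut_tray (a joint): travel of the other tray (starts 0 to 15 mm out) on its rail, m: 0 = home against its stop, 0.13 = fully out against its stop, growing towards -x of its lip's axes (out of the case, roughly to the robot). About 2 N of friction plus 8 N s/m of drag; stays where left. The case is green steel, fixed, 170 (x) x 150 (y) x 78 (z) mm, open-fronted; with the tray home its front edge is 50 mm behind the back of the lip.
- open_lip (a point): middle of the top edge of the open_tray's upright front lip; moves with the tray; -x points straight out along the rail, z up. Lip: plate 134 mm wide (y), 8 mm thick (x; this point midway), 52 mm high, top 70 mm above the bench. Behind it (+x) is an open finger well 128 mm wide, 52 mm deep below the lip's top, 50 mm long to an 18 mm high divider; side walls end 25 mm below the lip's top.
- shut_lip (a point): middle of the top edge of the shut_tray's upright front lip; moves with the tray; -x points straight out along the rail, z up. Lip: plate 134 mm wide (y), 8 mm thick (x; this point midway), 52 mm high, top 70 mm above the bench. Behind it (+x) is an open finger well 128 mm wide, 52 mm deep below the lip's top, 50 mm long to an 18 mm high divider; side walls end 25 mm below the lip's top.
- bearing_center (a point): centre of a loose steel bearing ring, 52 mm across, 16 mm high, about 0.12 kg, lying flat in the compartment of shut_tray, inside the case at the start; it rides with the tray
- shut_floor (a point): centre of the floor of that compartment, 147 (x) x 128 (y) mm inside; moves with the tray; axes as those of shut_lip
- tub: bystander: white tub with an orange lid, 96 mm across, 120 mm high, origin at the centre of its underside
- spray: bystander: spray can, 60 mm across, 180 mm high, origin at the centre of its underside
- socket: bystander: steel socket standing on end, 32 mm across, 40 mm high, origin at the centre of its underside
- wrench: bystander: wrench lying flat on the bench, 180 mm long along its x, origin under its middle

How it is judged:
On the way, in this order (a step that is already met when the one before it is completed fails the run):
1. the tray that was left out is pushed fully home (value of joint open_tray below 0.006 m), for 0.2 s.
2. the other tray is being drawn out by fingers bearing on the back of its lip (value of joint shut_tray between 0.03 and 0.11 m and contact force between the fingers and shut_tray_c1 above 0.3 N), for 0.04 s.
3. the other tray is out to its stop (value of joint shut_tray above 0.122 m), for 0.2 s.
At the end, for the whole second after the job is handed in: The tray that was left out is within 6 mm of fully home; the other is within 8 mm of its outer stop and at rest, with the bearing lying flat in its compartment; tub, spray can, socket and wrench are within 20 mm of where they stood (value of joint open_tray below 0.006 m and value of joint shut_tray above 0.122 m and velocity of joint shut_tray between -0.01 and 0.01 m/s and x of bearing_center in the frame of shut_floor between -0.075 and 0.075 m and y of bearing_center in the frame of shut_floor between -0.065 and 0.065 m and z of bearing_center in the frame of shut_floor between 0 and 0.02 m and distance of each of tub, spray, socket, wrench from where it was at the start of the episode below 0.02 m); the robot touches nothing.
It fails at once if the lip of a tray is pinched (fingers press on its front and back at once) ((contact force between the fingers and open_tray_c0 above 1 N and contact force between the fingers and open_tray_c1 above 1 N) or (contact force between the fingers and shut_tray_c0 above 1 N and contact force between the fingers and shut_tray_c1 above 1 N)).
It fails at once if the bearing is lifted in or out of its tray (z of bearing_center in the frame of shut_floor above 0.03 m).
It fails at once if a bystander is moved more than 20 mm (distance of any of tub, spray, socket, wrench from where it was at the start of the episode above 0.02 m).
It also fails if it takes over 48 s, if anything falls off the work surface, if the arm or the gripper's body presses on something with over 40 N, if the wrist force passes 120 N, or if a joint passes its speed limit or range.

### The arm

A 6-joint arm with a two-finger parallel gripper is mounted at the origin on the work surface. World frame = base frame: x ahead of the robot, y to its left, z up, the work surface at z = 0. Lengths are in m, angles in rad, forces in N, time in s.
With the tool pointing down it reaches from about 0.25 to 0.725 m from the base axis. Payload 4 kg.
Tool frame: the origin (TCP) lies midway between the tips of the shut fingers; the grasp point (between the pads) lies 19 mm behind it; z points along the fingers, y is the direction in which the jaws open and shut (so a half turn about z gives the same grasp; the last joint's range is limited). The gripper opens to 85 mm and grips with 20 to 120 N. Pads are 22 mm wide; open, the fingers measure 114 mm over their backs; the gripper's body (76 mm by 85 mm) begins 54 mm behind the grasp point. The pads swing forward as they close: fully open they stand 13 mm farther back than shut.
Start: joints at [1.261, 0.241, 0.005, 1.335, 0, 1.571], TCP at [0.152, 0.476, 0.231] pointing down, gripper open.
Joint ranges: [-2.72, 2.72], [-1.05, 1.87], [-1.09, 1.28], [-1.99, 2.15], [-1.42, 1.44], [-3.14, 3.14]. Speed limits (rad/s): [2.79, 2.79, 3.14, 3.14, 3.14, 3.14].

### API

Orientations are given as a unit quaternion [x, y, z, w].
In Python, from workcell import monitor, cams, order gives the robot as it stands.
- The arm moves only by the tool send_rows, never from a script. Its argument "moves" is a list of rows, each a list of 4 numbers: the shift along the tool's x, y, z as a fraction of full scale, then the turn about the tool's z as a fraction of full scale. A call has 1 to 20 rows; each row shifts and turns the commanded pose from where the row before left it, along the tool's axes as they then stand; what a row does not reach is not made up. Full scale, the value 1, is 100 cm for a shift and 0.1 rad for a turn. A row lasts 1/10 s, in which the tool goes at most 50 mm and 8.59 degrees, less where a joint would pass 70% of its speed; a pose out of reach is approached as far as the arm can. A call with a number of a shift or a turn outside -1 to 1 is refused whole. A call with a gripper value outside its range is refused whole. "claw" is the gripper's target within -1 to 1 (fully open at 1, half-way at 0, shut at -1), set as the call begins (left out, the last holds). The fingers move at their own pace and stop on an object; the grip force is fixed at half the most. Time passes only in rows, so rows that do not move let the fingers close. It gives the time, the measured TCP pose, the force and the opening at its end, in the units of the state.
- monitor.get_obs(): the state, without advancing time (a new reading comes with each control period).
- cams.camera(name): name is "side" or "top" or "wrist"; returns (picture, depth): 400x640x3 uint8, blue, green, red; 400x640 float32, m along the optical axis (not along the pixel's ray), 0 where there is no reading.
- cams.camera_info(name): a dict with "intrinsics" (3x3 intrinsics, pixels), "T" (4x4, takes a point from camera to world coordinates); the wrist camera has in their place "mount" (4x4, takes a point from camera to tool coordinates, whose origin is the TCP and whose axes are the flange's). Camera axes: x right, y up, looking along -z (the intrinsics and any distortion apply to the point x, -y, -z); pixel columns grow to the right and rows downward; lengths in m; the calibration is good to about 2 mm. The wrist camera is an equidistant fisheye: a pixel r from the principal point sees the ray r / f radians off the axis. A picture is of the moment at which its call begins: read the wrist's pose just before it. camera_info takes no time and is no camera call.
- order.job_done(): hands the job in, once; it reports no verdict.
The state is a dict: "clock": time; "joint_pos": joint angles; "joint_vel": joint speeds; "tau": joint torques, N m; "eef_pos": TCP position; "tool_rot": TCP orientation; "ft_force": force on the tool from outside, world axes, zero at the start; "ft_torque": the same for the moment, N m; "grip_width": finger opening in m.
Only numpy, scipy, OpenCV 4.12 (cv2) and the standard library are available. Lean on these libraries where they do the work, as an engineer would, in place of code of your own. Each camera call takes 0.05 s, during which the arm holds its last target.

## Working session

There is one attempt and no reset: what is moved stays moved. The work goes in short steps, Python scripts to look and compute and a tool call to move; the robot and the scene stay as the last step left them, time stands still between calls to the robot, and variables do not carry over. Pictures are saved under pics/ and viewed, and the job is handed in when it is done.

Besides the shell and the picture viewer there is one more tool, called after "Emit:" as name(argument=value, ...), one argument or row to a line, values as JSON. send_rows: Moves the arm, as the interface text tells. Its arguments: {"type":"object","properties":{"moves":{"type":"array","items":{"type":"array","items":{"type":"number","minimum":-1,"maximum":1}}},"claw":{"type":"number"}},"required":["moves"]}

```bash
mkdir -p pics; ls; python3 - <<'E'
from workcell import monitor,cams,order
import cv2,numpy as np
print(monitor.get_obs())
for n in ['top','side']:
    p,d=cams.camera(n); cv2.imwrite(f'pics/{n}0.png',p); np.savez(f'pics/{n}0.npz',p=p,d=d)
    print(n,cams.camera_info(n))
print(cams.camera_info('wrist'))
E
```

```text
pics
{'clock': 0.0, 'joint_pos': array([1.26099290e+00, 2.41405961e-01, 3.73488867e-03, 1.33516865e+00,
       8.13742479e-06, 1.57084580e+00]), 'joint_vel': array([-0.00091307,  0.00019209,  0.00048288,  0.00106238,  0.00076022,
        0.0019873 ]), 'tau': array([ 8.32971928e-04, -3.72317934e+01,  2.52406847e+01,  1.70142576e-02,
        1.00662285e-04,  8.71747432e-06]), 'eef_pos': array([0.15224603, 0.47561231, 0.2304205 ]), 'tool_rot': array([ 1.54307354e-01,  9.88022366e-01, -1.00884164e-03, -1.61625733e-04]), 'ft_force': array([-0.28102635, -0.67480376, -0.790403  ]), 'ft_torque': array([ 0.00323923, -0.00098849, -0.05308455]), 'grip_width': 0.08514926273576037}
top {'intrinsics': array([[464.24837402,   0.        , 318.14161279],
       [  0.        , 464.24837402, 196.32540576],
       [  0.        ,   0.        ,   1.        ]]), 'T': array([[ 2.69480293e-02,  9.93079281e-01, -1.14312489e-01,
         4.14361829e-01],
       [-9.99424951e-01,  2.91199365e-02,  1.73723166e-02,
         9.33165170e-04],
       [ 2.05808601e-02,  1.13778604e-01,  9.93292936e-01,
         1.419
[... 345 characters left out ...]
  [-0.23204785, -0.73953446,  0.63185646,  0.87079536],
       [-0.00783923,  0.65098808,  0.75904747,  1.12055404],
       [ 0.        ,  0.        ,  0.        ,  1.        ]])}
{'intrinsics': array([[309.70691629,   0.        , 316.9652409 ],
       [  0.        , 309.70691629, 200.17935898],
       [  0.        ,   0.        ,   1.        ]]), 'mount': array([[ 6.12448240e-04,  9.53915403e-01,  3.00075039e-01,
         7.53562339e-02],
       [ 9.99999805e-01, -6.19851355e-04, -7.05235787e-05,
         6.22884066e-04],
       [ 1.18728391e-04,  3.00075024e-01, -9.53915597e-01,
        -1.43316674e-01],
       [ 0.00000000e+00,  0.00000000e+00,  0.00000000e+00,
         1.00000000e+00]])}
```

View pics/top0.png

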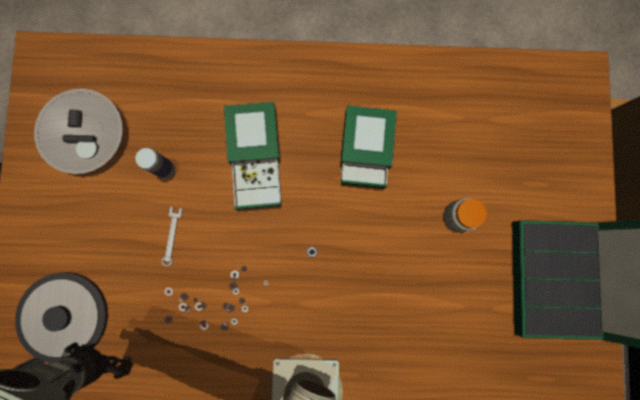

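View pics/side0.png

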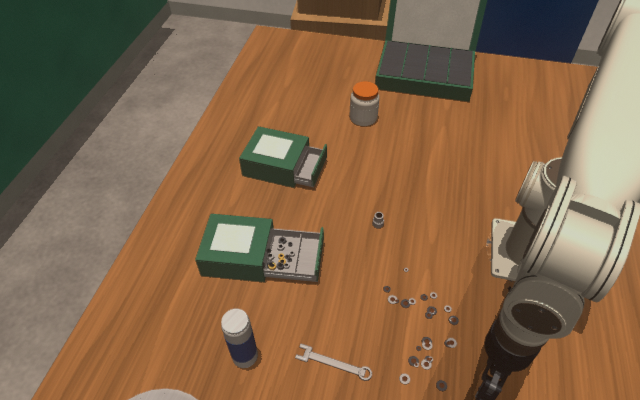

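The open tray is on the left: its lip is near top pixel (257,207), with its case at (251,130). The shut tray's lip is near (364,186). The socket stands at (312,252), the spray can at (150,160) and the tub at (470,213). Next I measure these in 3D.

```bash
cat > h.py <<'E'
import numpy as np,cv2
from workcell import monitor,cams,order
def cloud(n,d):
    i=cams.camera_info(n);K=i['intrinsics'];T=i['T']
    v,u=np.mgrid[:400,:640].astype(float)
    P=np.stack([(u-K[0,2])/K[0,0]*d,-(v-K[1,2])/K[1,1]*d,-d],-1)
    W=P@T[:3,:3].T+T[:3,3]; W[d<=0]=np.nan
    return W
E
python3 - <<'E'
from h import *
for n in ['top','side']:
    f=np.load(f'pics/{n}0.npz');W=cloud(n,f['d']);np.save(f'pics/W{n}.npy',W)
    p=f['p'].astype(int)
    x,y,z=W[...,0],W[...,1],W[...,2]
    for nm,(y0,y1) in dict(open=(0.06,0.27),shut=(-0.27,-0.02)).items():
        R=(y>y0)&(y<y1)&(x>.3)&(x<.8)
        g=R&(z>.07)&(z<.09)
        pts=np.c_[x[g],y[g]].astype(np.float32)
        print(n,nm,'case',g.sum(),np.median(z[g]),cv2.minAreaRect(pts))
        l=R&(z>.055)&(z<.08)&(x<pts[:,0].max()-.19)
        q=np.c_[x[l],y[l],z[l]]
        print(' lip',l.sum(),cv2.minAreaRect(q[:,:2].astype(np.float32)) if l.sum() else 0, q[:,2].max() if l.sum() else 0)
    for nm,c in dict(socket=(312,252),tub=(470,213),spray=(150,160)).items():
        if n=='top':print(nm,W[c[1],c[0]])
    print('table z',np.nanmedian(z[(abs(z)<.02)]))
f=cv2.imread('pics/top0.png')
cv2.imwrite('pics/tc.png',cv2.resize(f[90:270,130:400],None,fx=2.9,fy=2.9,interpolation=cv2.INTER_CUBIC))
f=cv2.imread('pics/side0.png')
cv2.imwrite('pics/sc.png',cv2.resize(f[110:300,180:400],None,fx=3,fy=3,interpolation=cv2.INTER_CUBIC))
E
```

```text
top open case 2225 0.07800104416838427 ((0.6716487407684326, 0.1715412586927414), (0.27231135964393616, 0.15025879442691803), 6.246278285980225)
 lip 140 ((0.5387330055236816, 0.15639331936836243), (0.008653786033391953, 0.1321200430393219), 6.6575703620910645) 0.07478621232093641
top shut case 2206 0.07795762393168915 ((0.7073026895523071, -0.1663176268339157), (0.15084338188171387, 0.19278419017791748), 86.0850601196289)
 lip 34 ((0.6070303916931152, -0.19584427773952484), (0.004713348113000393, 0.05816490575671196), 0.24813954532146454) 0.07208350139702424
socket [ 0.40730792 -0.00955935  0.03635433]
tub [ 0.52922089 -0.45259579  0.1180727 ]
spray [0.6414277  0.43309431 0.18339001]
table z -2.9168682043057004e-05
side open case 2471 0.07846605844482113 ((0.671026349067688, 0.17668773233890533), (0.2720436155796051, 0.15610910952091217), 5.462671756744385)
 lip 159 ((0.5398938655853271, 0.15839967131614685), (0.008465318940579891, 0.1372314840555191), 6.634636402130127) 0.07629024586517619
side shut case 1562 0.07812889160430636 ((0.7075126767158508, -0.16391907632350922), (0.15881794691085815, 0.19340309500694275), 85.36170196533203)
 lip 20 ((0.6077671647071838, -0.19877053797245026), (0.0032913789618760347, 0.048309698700904846), 0.5296185612678528) 0.07285765861311422
table z 0.0003226766028885386
```

View pics/tc.png

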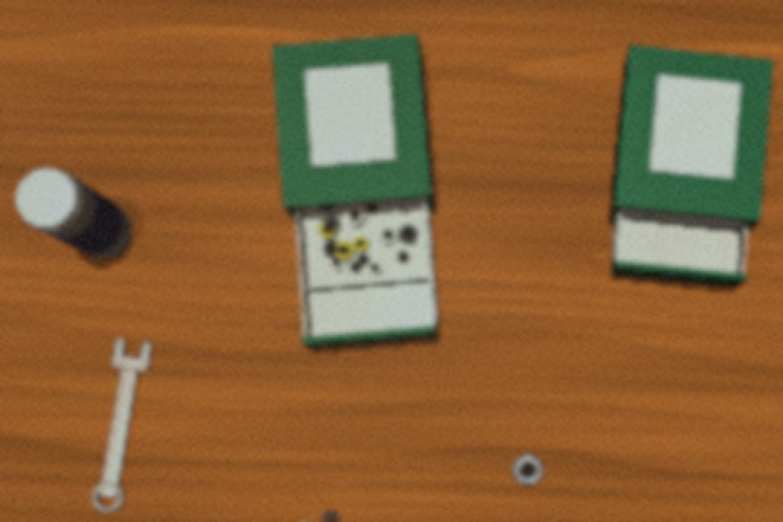

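View pics/sc.png

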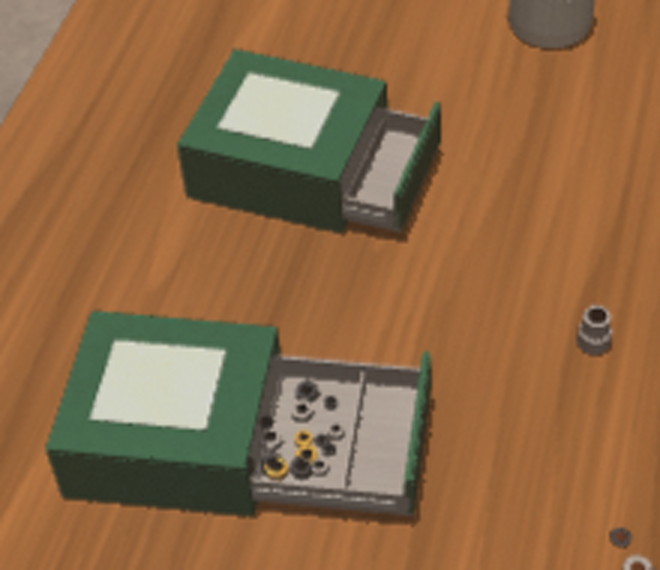

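```bash
python3 - <<'E'
from h import *
for n in ['top','side']:
    W=np.load(f'pics/W{n}.npy');x,y,z=[W[...,i] for i in range(3)]
    for nm,c,a in (('open',(.71,.176),6.4),('shut',(.725,-.166),-4)):
        for it in range(4):
            th=np.radians(a);u=np.array([np.cos(th),np.sin(th)]);w=np.array([-u[1],u[0]])
            X=(x-c[0])*u[0]+(y-c[1])*u[1];Y=(x-c[0])*w[0]+(y-c[1])*w[1]
            g=(abs(X)<.1)&(abs(Y)<.09)&(z>.0755)&(z<.083) 
            r=cv2.minAreaRect(np.c_[x[g],y[g]].astype(np.float32))
            aa=r[2]; aa=(aa+45)%90-45
            c=r[0];a=aa
        L=(X<-.09)&(X>-.3)&(abs(Y)<.08)&(z>.062)&(z<.08)
        print(n,nm,'case',r, 'a',a, g.sum())
        print('  lip X',np.percentile(X[L],[1,10,50,90,99]).round(4),'Y',Y[L].min(),Y[L].max(),L.sum(),'slope deg',np.degrees(np.polyfit(Y[L],X[L],1)[0]))
    s=(abs(x-.4)<.06)&(abs(y+.01)<.06)&(z>.03); print('socket',x[s].mean(),y[s].mean(),z[s].max())
E
```

```text
top open case ((0.7561641335487366, 0.18097682297229767), (0.16980478167533875, 0.14990389347076416), 6.729097366333008) a 6.729097366333008 2216
  lip X [-0.223  -0.2221 -0.2192 -0.2159 -0.2149] Y -0.06499678534050554 0.06712623731735412 124 slope deg 0.05550750611852252
top shut case ((0.7548150420188904, -0.16927608847618103), (0.1498570293188095, 0.17077945172786713), 85.7712631225586) a -4.228736877441406 2193
  lip X [-0.1458 -0.1451 -0.1424 -0.1392 -0.1374] Y -0.06643118110169643 0.06679585823753345 122 slope deg -0.018488278452681275
socket 0.4080778174984336 -0.009318701847702452 0.048794857108225065
side open case ((0.7573886513710022, 0.18566110730171204), (0.17006319761276245, 0.15415044128894806), 6.481888771057129) a 6.481888771057129 2785
  lip X [-0.2232 -0.2223 -0.2197 -0.2162 -0.215 ] Y -0.07114439894001161 0.06608428558671633 138 slope deg -0.21229508141175307
side shut case ((0.7561950087547302, -0.16591909527778625), (0.1538841873407364, 0.17008858919143677), 85.77176666259766) a -4.228233337402344 1656
  lip X [-0.1467 -0.1456 -0.1432 -0.1397 -0.1379] Y -0.06778979561682938 0.06890448466885461 99 slope deg -0.08196986054207693
socket 0.40922116511981543 -0.003922155110580667 0.04454147713091183
```

Emit:
send_rows(
  moves=[
    [0, 0, 0, -0.85],
    [0, 0, 0, -0.85],
    [0, 0, 0, -0.85],
    [0, 0, 0, -0.85],
    [0, 0, 0, -0.86],
    [0, 0, 0, 0],
  ],
  claw=-1,
)

```text
clock: 0.7
eef_pos: [0.1523, 0.4759, 0.2308]
tool_rot: [-0.058, 0.998, -0.001, -0.0]
ft_force: [0.3, -0.1, -0.4]
grip_width: 0.0002
```

Emit:
send_rows(
  moves=[
    [-0.025, -0.03, 0, 0],
    [-0.025, -0.03, 0, 0],
    [-0.025, -0.03, 0, 0],
    [-0.025, -0.03, 0, 0],
    [-0.025, -0.03, 0, 0],
    [-0.025, -0.03, 0, 0],
    [-0.025, -0.03, 0, 0],
    [-0.025, -0.03, 0, 0],
    [-0.025, -0.03, 0, 0],
    [-0.025, -0.03, 0, 0],
    [-0.025, -0.03, 0, 0],
    [-0.026, -0.031, 0, 0],
    [0, 0, 0, 0],
    [0, 0, 0, 0],
  ],
)

```text
clock: 2.1
eef_pos: [0.4933, 0.1517, 0.2307]
tool_rot: [-0.056, 0.998, -0.0, -0.001]
ft_force: [-0.3, 0.4, 1.3]
grip_width: -0.0001
```

```bash
cat >> h.py <<'E'
def rel():
    o=monitor.get_obs();p=o['eef_pos'];from scipy.spatial.transform import Rotation as R
    M=R.from_quat(o['tool_rot']).as_matrix()
    print('t',o['clock'],'p',p.round(4),'yaw',np.degrees(np.arctan2(M[1,0],M[0,0])),'zax',M[:,2].round(3),'f',o['ft_force'].round(2),'w',o['grip_width'],'q',o['joint_pos'].round(2))
    for nm,c,a in (('open',(.7565,.183),6.6),('shut',(.7555,-.168),-4.2)):
        t=np.radians(a);u=np.array([np.cos(t),np.sin(t)]);d=p[:2]-c
        print(nm,'X',d@u,'Y',d@[-u[1],u[0]])
E
python3 -c "from h import *;rel()"
```

```text
t 2.1 p [0.4933 0.1517 0.2307] yaw -173.54835573867913 zax [-0.002 -0.    -1.   ] f [-0.29  0.42  1.29] w -0.0001412760185270445 q [0.3  0.27 0.05 1.35 0.   0.19]
open X -0.26500391922149374 Y -0.0008357743278532455
shut X -0.28486265546673273 Y 0.29965286648208317
```

Emit:
send_rows(
  moves=[
    [0, 0, 0.037, 0],
    [0, 0, 0.037, 0],
    [0, 0, 0.037, 0],
    [0, 0, 0.037, 0],
    [0, 0, 0.037, 0],
    [0, 0, 0, 0],
    [-0.01, 0, 0, 0],
    [-0.01, 0, 0, 0],
    [-0.01, 0, 0, 0],
    [-0.01, 0, 0, 0],
    [-0.01, 0, 0, 0],
    [-0.01, 0, 0, 0],
  ],
)

```text
clock: 3.3
eef_pos: [0.5536, 0.1596, 0.0467]
tool_rot: [-0.058, 0.998, 0.0, -0.0]
ft_force: [-2.9, 0.1, 2.2]
grip_width: 0.0001
```

```bash
python3 -c "
from h import *;rel()
p,d=cams.camera('side');cv2.imwrite('pics/s1.png',p)"
```

```text
t 3.3 p [0.5536 0.1596 0.0467] yaw -173.34680622773254 zax [-0.  0. -1.] f [-2.85  0.13  2.16] w 9.19864389269199e-05 q [ 0.28  0.53 -0.07  0.97  0.    0.16]
open X -0.20422610617757733 Y 7.32711875303417e-05
shut X -0.22533172273021265 Y 0.31193443680799104
```

View pics/s1.png

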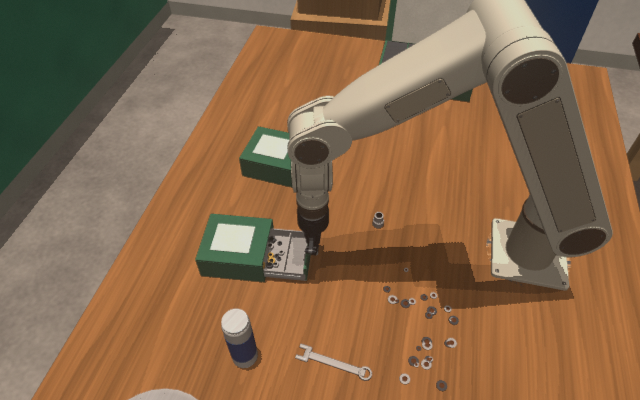

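The side picture shows the fingers at about (313,248), in front of the open lip. The tray is moving in with about 3 N of force. I'll keep pushing, more gently towards the end.

Emit:
send_rows(
  moves=[
    [-0.01, 0, 0, 0],
    [-0.01, 0, 0, 0],
    [-0.01, 0, 0, 0],
    [-0.007, 0, 0, 0],
    [-0.004, 0, 0, 0],
    [-0.002, 0, 0, 0],
    [-0.002, 0, 0, 0],
  ],
)

```text
clock: 4.05
eef_pos: [0.5973, 0.1646, 0.0461]
tool_rot: [-0.058, 0.998, -0.0, -0.0]
ft_force: [-2.3, -0.5, 0.8]
grip_width: -0.0001
```

Emit:
send_rows(
  moves=[
    [-0.002, 0, 0, 0],
    [-0.002, 0, 0, 0],
  ],
)

```text
clock: 4.25
eef_pos: [0.6012, 0.165, 0.0461]
tool_rot: [-0.058, 0.998, -0.0, -0.0]
ft_force: [-2.7, -0.4, -0.3]
grip_width: 0.0
```

```bash
python3 -c "
from h import *;rel()"
```

```text
t 4.25 p [0.6012 0.165  0.0461] yaw -173.34264965669632 zax [-0.001 -0.    -1.   ] f [-2.65 -0.42 -0.26] w 9.725837074684781e-06 q [ 0.27  0.61  0.07  1.03 -0.    0.15]
open X -0.15634413064113795 Y -2.910553672920771e-05
shut X -0.17827868513589057 Y 0.32080606097795905
```

Emit:
send_rows(
  moves=[
    [-0.001, 0, 0, 0],
    [-0.001, 0, 0, 0],
    [-0.001, 0, 0, 0],
  ],
)

```text
clock: 4.55
eef_pos: [0.6043, 0.1654, 0.0461]
tool_rot: [-0.058, 0.998, -0.0, -0.0]
ft_force: [-2.0, -1.2, -0.4]
grip_width: -0.0003
```

Emit:
send_rows(
  moves=[
    [-0.001, 0, 0, 0],
    [-0.001, 0, 0, 0],
  ],
)

```text
clock: 4.75
eef_pos: [0.6052, 0.1655, 0.0461]
tool_rot: [-0.058, 0.998, -0.0, -0.001]
ft_force: [-7.5, -0.8, 3.3]
grip_width: -0.0001
```

Emit:
send_rows(
  moves=[
    [-0.001, 0, 0, 0],
    [-0.001, 0, 0, 0],
  ],
)

```text
clock: 4.95
eef_pos: [0.6052, 0.1655, 0.0461]
tool_rot: [-0.058, 0.998, -0.0, -0.003]
ft_force: [-11.7, -2.0, 6.9]
grip_width: 0.0003
```

Emit:
send_rows(
  moves=[
    [0, 0, 0, 0],
    [0, 0, 0, 0],
    [0, 0, 0, 0],
    [0.01, 0, 0, 0],
    [0.03, 0, 0, 0],
    [0.03, 0, 0, 0],
    [0, 0, -0.04, 0],
    [0, 0, -0.04, 0],
    [0, 0, -0.04, 0],
    [0, 0, -0.035, 0],
    [0, 0, 0, 0.95],
    [0, 0, 0, 0.94],
    [0, 0, 0, 0],
    [0, 0, 0, 0],
  ],
)

```text
clock: 6.35
eef_pos: [0.5395, 0.158, 0.2017]
tool_rot: [0.035, 0.999, 0.0, 0.001]
ft_force: [0.5, 0.2, -0.0]
grip_width: 0.0
```

```bash
python3 - <<'E'
from h import *
rel()
n='top'
p,d=cams.camera(n);cv2.imwrite('pics/t2.png',p)
W=cloud(n,d);x,y,z=[W[...,i] for i in range(3)]
for nm,c,a in (('open',(.7562,.181),6.7),('shut',(.7548,-.1693),-4.23)):
    t=np.radians(a);u=np.array([np.cos(t),np.sin(t)]);w=np.array([-u[1],u[0]])
    X=(x-c[0])*u[0]+(y-c[1])*u[1];Y=(x-c[0])*w[0]+(y-c[1])*w[1]
    L=(X<-.09)&(X>-.3)&(abs(Y)<.08)&(z>.062)&(z<.08)
    print(nm,np.percentile(X[L],[1,10,50,90,99]).round(4),L.sum())
o=monitor.get_obs()['eef_pos']
t=np.radians(-4.2);u=np.array([np.cos(t),np.sin(t)]);w=np.array([-u[1],u[0]])
tgt=np.array([.7555,-.168])-.1134*u; dd=tgt-o[:2]; print('tool dx',-dd@u,'dy',dd@w)
E
```

```text
t 6.35 p [0.5395 0.158  0.2017] yaw 175.93884372124208 zax [ 0.002  0.    -1.   ] f [ 0.55  0.17 -0.03] w 4.675020086858165e-06 q [ 0.28  0.38  0.12  1.31 -0.    0.36]
open X -0.2183832367258686 Y 0.00013411522830622177
shut X -0.23924949261104608 Y 0.3093414214006275
open [-0.1428 -0.1416 -0.1391 -0.1353 -0.1347] 71
shut [-0.1455 -0.1445 -0.142  -0.139  -0.1373] 112
tool dx -0.12606964091562017 dy -0.3092391954140353
```

View pics/t2.png

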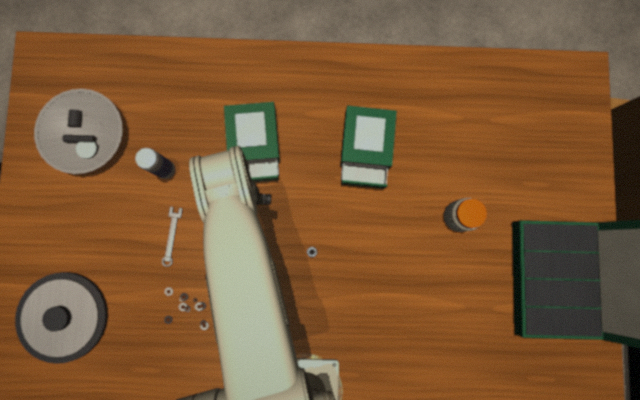

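The open tray now measures home: its lip is at -139 mm in the case frame, which is the home value, and nothing else has moved. The lip of the shut tray is at (364,184). I'm moving over its finger well.

Emit:
send_rows(
  moves=[
    [-0.014, -0.0344, 0, 0],
    [-0.014, -0.0344, 0, 0],
    [-0.014, -0.0344, 0, 0],
    [-0.014, -0.0344, 0, 0],
    [-0.014, -0.0344, 0, 0],
    [-0.014, -0.0344, 0, 0],
    [-0.014, -0.0344, 0, 0],
    [-0.014, -0.0344, 0, 0],
    [-0.014, -0.034, 0, 0],
    [0, 0, 0, 0],
    [0, 0, 0, 0],
  ],
)

```text
clock: 7.5
eef_pos: [0.642, -0.1606, 0.2003]
tool_rot: [0.037, 0.999, 0.0, -0.001]
ft_force: [-0.2, 0.8, -0.3]
grip_width: -0.0002
```

```bash
python3 -c "
from h import *;rel()
p,d=cams.camera('wrist');cv2.imwrite('pics/w3.png',p)"
```

```text
t 7.5 p [ 0.642  -0.1606  0.2003] yaw 175.77009677555887 zax [-0.001  0.001 -1.   ] f [-0.18  0.78 -0.3 ] w -0.00021911553770126413 q [-0.25  0.59  0.45  1.43  0.   -0.17]
open X -0.15324205559520193 Y -0.3281642320440246
shut X -0.1137451650007739 Y -0.0009356194063515873
```

View pics/w3.png

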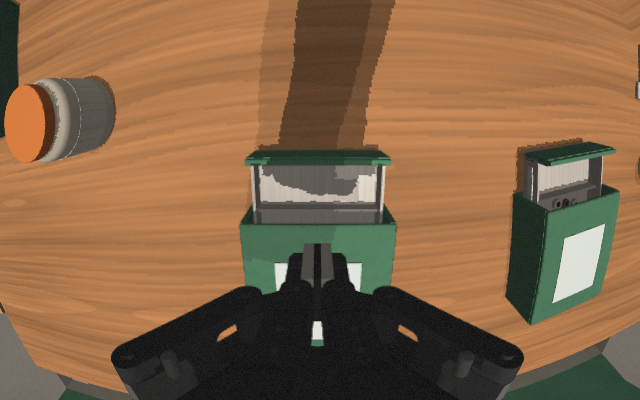

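The wrist view shows the lip at rows 150-165 and the well behind it at rows 165-205. The closed fingers are centred at column 317. Descending into the well.

Emit:
send_rows(
  moves=[
    [0, 0, 0.035, 0],
    [0, 0, 0.035, 0],
    [0, 0, 0.03, 0],
    [0, 0, 0.02, 0],
    [0, 0, 0.015, 0],
    [0, 0, 0, 0],
  ],
)

```text
clock: 8.15
eef_pos: [0.6399, -0.1574, 0.0636]
tool_rot: [0.035, 0.999, 0.001, -0.003]
ft_force: [-0.5, -0.1, -0.1]
grip_width: -0.0
```

Emit:
send_rows(
  moves=[
    [0, 0, 0.01, 0],
    [0, 0, 0.01, 0],
    [0, 0, 0.007, 0],
    [0, 0, 0, 0],
  ],
)

```text
clock: 8.55
eef_pos: [0.6412, -0.1594, 0.0381]
tool_rot: [0.036, 0.999, 0.0, -0.001]
ft_force: [-0.7, 0.5, -0.4]
grip_width: -0.0001
```

```bash
python3 -c "
from h import *;rel()
p,d=cams.camera('side');cv2.imwrite('pics/s4.png',cv2.resize(p[80:300,180:440],None,fx=2.6,fy=2.6))"
```

```text
t 8.55 p [ 0.6412 -0.1594  0.0381] yaw 175.83892546305324 zax [-0.002  0.001 -1.   ] f [-0.68  0.45 -0.39] w -0.00013118276319160576 q [-0.24  0.69  0.19  1.08  0.   -0.17]
open X -0.15384716678946367 Y -0.3268478582964064
shut X -0.11458622185548528 Y 0.00024405121207645396
```

View pics/s4.png

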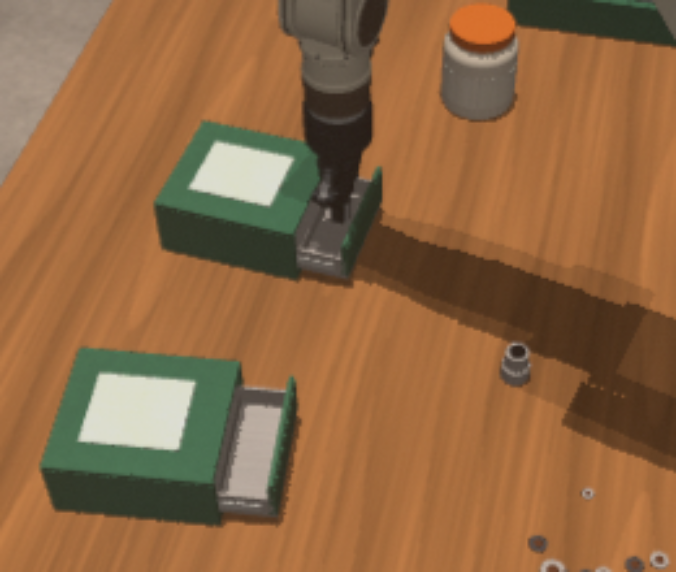

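Fingers are in the well behind the lip at about (340,210), touching nothing. Now drawing the tray out gently.

Emit:
send_rows(
  moves=[
    [0.004, 0, 0, 0],
    [0.004, 0, 0, 0],
    [0.004, 0, 0, 0],
    [0.004, 0, 0, 0],
    [0.006, 0, 0, 0],
    [0.007, 0, 0, 0],
    [0.007, 0, 0, 0],
    [0.007, 0, 0, 0],
    [0.007, 0, 0, 0],
    [0.007, 0, 0, 0],
    [0.007, 0, 0, 0],
    [0.007, 0, 0, 0],
  ],
)

```text
clock: 9.8
eef_pos: [0.5709, -0.1545, 0.0395]
tool_rot: [0.036, 0.999, -0.0, 0.0]
ft_force: [2.5, -0.2, 2.1]
grip_width: -0.0004
```

```bash
python3 -c "
from h import *;rel()
p,d=cams.camera('side');cv2.imwrite('pics/s5.png',cv2.resize(p[80:300,180:440],None,fx=2.6,fy=2.6))"
```

```text
t 9.8 p [ 0.5709 -0.1545  0.0395] yaw 175.82523236192966 zax [ 0.001 -0.    -1.   ] f [ 2.48 -0.24  2.08] w -0.00036410540663414496 q [-0.26  0.56 -0.03  0.97  0.   -0.19]
open X -0.22314907514204665 Y -0.31397503199022464
shut X -0.18507272999708163 Y -9.701831692274406e-05
```

View pics/s5.png

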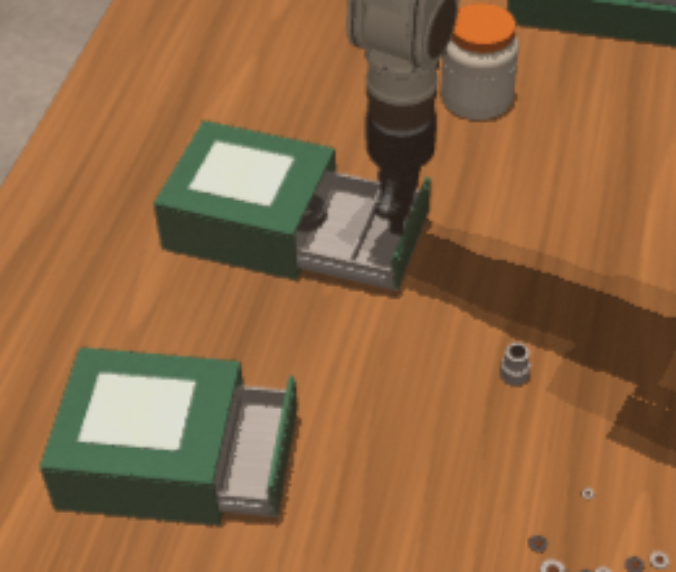

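The tray is following, and the bearing shows at about (313,212) inside it. About 70 mm is left to go.

Emit:
send_rows(
  moves=[
    [0.005, 0, 0, 0],
    [0.007, 0, 0, 0],
    [0.007, 0, 0, 0],
    [0.007, 0, 0, 0],
    [0.007, 0, 0, 0],
    [0.007, 0, 0, 0],
    [0.007, 0, 0, 0],
    [0.006, 0, 0, 0],
    [0.005, 0, 0, 0],
    [0.003, 0, 0, 0],
    [0.002, 0, 0, 0],
  ],
)

```text
clock: 10.95
eef_pos: [0.508, -0.1498, 0.0392]
tool_rot: [0.036, 0.999, 0.0, -0.0]
ft_force: [2.6, -0.1, -1.2]
grip_width: -0.0002
```

Emit:
send_rows(
  moves=[
    [0.002, 0, 0, 0],
    [0.002, 0, 0, 0],
  ],
)

```text
clock: 11.15
eef_pos: [0.5045, -0.1496, 0.0393]
tool_rot: [0.036, 0.999, 0.0, 0.0]
ft_force: [2.5, 0.2, -1.6]
grip_width: -0.0003
```

Emit:
send_rows(
  moves=[
    [0.002, 0, 0, 0],
    [0.001, 0, 0, 0],
    [0.001, 0, 0, 0],
  ],
)

```text
clock: 11.45
eef_pos: [0.5037, -0.1496, 0.0396]
tool_rot: [0.036, 0.999, -0.0, 0.003]
ft_force: [10.5, -0.1, -9.0]
grip_width: -0.0001
```

```bash
python3 -c "
from h import *;rel()"
```

```text
t 11.45 p [ 0.5037 -0.1496  0.0396] yaw 175.85577365089256 zax [ 0.006 -0.    -1.   ] f [10.48 -0.11 -9.05] w -0.00013396986107739198 q [-0.29  0.45 -0.23  0.88  0.   -0.22]
open X -0.289398274722124 Y -0.301317574259864
shut X -0.2525202451844002 Y -7.762106931909207e-05
```

It stalled at 10 N with about 127-130 mm of travel, so that is the stop. I hold, ease off the lip, and lift straight out.

Emit:
send_rows(
  moves=[
    [0, 0, 0, 0],
    [0, 0, 0, 0],
    [0, 0, 0, 0],
    [-0.008, 0, 0, 0],
    [-0.008, 0, 0, 0],
    [0, 0, 0, 0],
    [0, 0, -0.02, 0],
    [0, 0, -0.04, 0],
    [0, 0, -0.04, 0],
    [0, 0, -0.04, 0],
    [0, 0, -0.04, 0],
    [0.04, 0, 0, 0],
    [0.04, 0, 0, 0],
    [0.04, 0, 0, 0],
    [0.04, 0, 0, 0],
    [0, 0, 0, 0],
    [0, 0, 0, 0],
  ],
)

```text
clock: 13.15
eef_pos: [0.3562, -0.1389, 0.2197]
tool_rot: [0.037, 0.999, -0.0, 0.0]
ft_force: [-0.1, -0.5, 0.4]
grip_width: -0.0001
```

```bash
python3 - <<'E'
from h import *
rel()
for n in ['top','side']:
    p,d=cams.camera(n);cv2.imwrite(f'pics/{n}6.png',p)
    W=cloud(n,d);x,y,z=[W[...,i] for i in range(3)]
    for nm,c,a in (('open',(.7562,.181),6.7),('shut',(.7548,-.1693),-4.23)):
        t=np.radians(a);u=np.array([np.cos(t),np.sin(t)]);w=np.array([-u[1],u[0]])
        X=(x-c[0])*u[0]+(y-c[1])*u[1];Y=(x-c[0])*w[0]+(y-c[1])*w[1]
        L=(X<-.09)&(X>-.3)&(abs(Y)<.08)&(z>.062)&(z<.08)
        print(n,nm,np.percentile(X[L],[1,10,50,90,99]).round(4),L.sum())
    W0=np.load(f'pics/W{n}.npy')
    print('chg spray/tub/socket', [np.nanmedian(abs(W0[b-3:b+4,a-3:a+4]-W[b-3:b+4,a-3:a+4]).max(-1)).round(4) for a,b in ([(150,160),(470,213),(312,252)] if n=='top' else [(236,320),(365,92),(379,215)])])
E
```

```text
t 13.15 p [ 0.3562 -0.1389  0.2197] yaw 175.7860652728263 zax [ 0.001 -0.    -1.   ] f [-0.12 -0.46  0.43] w -7.090848649695505e-05 q [-0.37  0.01 -0.29  1.27 -0.   -0.3 ]
open X -0.4346068757594605 Y -0.27374905545564354
shut X -0.40032262797424056 Y -0.00020679507798937805
top open [-0.1427 -0.1418 -0.139  -0.1361 -0.1346] 117
top shut [-0.2721 -0.2713 -0.2683 -0.2654 -0.2643] 114
chg spray/tub/socket [np.float64(0.0029), np.float64(0.0028), np.float64(0.0029)]
side open [-0.1415 -0.1405 -0.138  -0.1348 -0.1329] 141
side shut [-0.2716 -0.2709 -0.2684 -0.2653 -0.2638] 96
chg spray/tub/socket [np.float64(0.0018), np.float64(0.0031), np.float64(0.0017)]
```

View pics/top6.png

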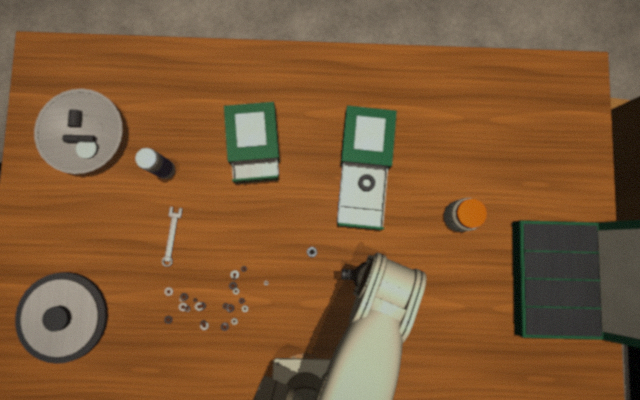

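View pics/side6.png

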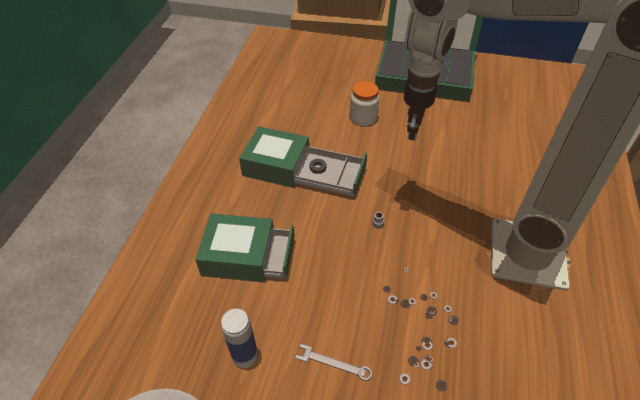

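The shut tray measures about 129 mm out, with the bearing flat in it at top pixel (367,183). The open tray is home, the bystanders are unmoved, and the arm is clear.

```bash
python3 -c "
from workcell import order;print(order.job_done())"
```

```text
the job is handed in; nothing more can be done
None
```

I pushed the left tray home with shut fingertips on the front of its lip. I then hooked the shut fingers behind the right tray's lip, drew it out to its stop and lifted clear. The job was handed in at about 13 s of the 48 s allowed.

**Last checks, all from the cameras:**
- **Left tray:** it measures about 0–1 mm from home. It stalled at about 12 N against its stop.
- **Right tray:** it measures about 129 mm out, where 130 mm is the stop. It stalled at about 10 N.
- **Bearing:** it lies flat in its compartment.
- **Bystanders:** the spray can, tub and socket read within about 3 mm of the start, which is about the 2 mm calibration error. I judged the wrench by eye only, and it looks unmoved.
- **Arm:** clear of everything, with the wrist force near zero.

**One small disagreement:** the fingertip position when the right tray stalled gave about 127 mm of travel, against 129 mm from the cameras. Both are past the 122 mm needed, and no check failed.

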